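# Close and lock the glass-tube magazine

### The job

Close up the glass-tube magazine: slide its lock bar by the black grip back to the open end stop so that the hooks clear the way, set the loose cover gently on the magazine with the cut corners matched so that its skirt sits all the way down over the rim, let go of it, and then slide the lock grip fully home to the locked end stop so that both hooks reach over the cover's lugs. Leave the crucible, pliers, bottle and cup where they are.

Things in the scene. Friction and masses are not known exactly. Their poses are not given: they have to be found in the camera images.
- magazine: Shallow grey-painted metal tray holding three glass tubes, screwed to the bench by a dark steel base plate 6 mm thick; fixed. Origin: centre of the tray at bench height; own x points away from the lock side, own y along the long side, z up. Tray 104 mm (x) by 160 mm (y); its two corners at the +y end are cut off 16 mm at 45 degrees, those at the -y end only 4 mm.
- magazine_seat (a point): Centre of the tray at the height of its shoulder, 26 mm above the bench, on which the cover's skirt rests all round. Inside the shoulder stands a rim 94.5 x 150.5 mm, 38 mm above the bench at its top, the outer top edge bevelled 2 mm as a lead-in. Axes as the magazine's; the seated cover's origin and axes coincide with these.
- magazine_key (a point): Middle of the tray's cut-cornered end, at the shoulder's height: 80 mm along the magazine's +y from its centre.
- lock (a joint): Travel in metres of the steel lock bar along the magazine's +y, in a channel with a block at each end: 0 at the open end stop, 0.032 at the locked end stop. Dry friction about 3.5 N; it stays where left. From 0.016 up its hooks block the cover's way down or, with the cover down, reach over its lugs; a cover that is not fully down stops the hooks.
- lock_grip (a point): Centre of the black grip block on the lock bar, 56.5 mm above the bench, at x = -84 mm and y = joint value - 32 mm in the magazine's frame. The block is 24 mm (magazine's x) by 14 mm (its y) and reaches from 41 to 72 mm above the bench; 20 mm of air between it and the seated cover.
- lock_hook (a point): Inner lower edge of the hook at the bar's +y end. Two such hooks, 16 mm long in y, stand on the bar 48 mm either side of the grip and point to the magazine's +x, 37 to 42 mm above the bench; locked, they overlap the lugs by 5 mm with 2 mm of air above.
- cover: Loose grey-painted metal cover, 0.24 to 0.39 kg, 104 mm (own x) by 160 mm (own y), 17 mm high to its flat top, lying right way up on the bench. Origin: centre of the skirt's lower edge. Hollow below: skirt 3 mm thick, 14 mm deep, inside 98 x 154 mm, so 1.75 mm of play each side on the rim. Its two corners at the +y end are cut off 16 mm like the magazine's; two lugs on its -x side.
- cover_grip (a point): Centre of the cover's dark pull handle, 46 mm above the skirt's lower edge, over the middle of the cover. A straight flat-sided bar along the cover's y, 94 mm long, 12 mm wide, 14 mm high (from 39 to 53 mm), on posts 40 mm either side of its middle.
- cover_key (a point): Middle of the cover's cut-cornered end, at the skirt's lower edge: 80 mm along +y from the cover's origin.
- cover_lug (a point): Outer upper edge of the cover's lug at y = +48 mm; the other is at y = -48 mm. The steel lugs are 16 mm long, stick out 9 mm from the cover's -x side, 4 to 9 mm above its lower edge.
- crucible: White crucible, 50 mm across, 42 mm high, behind the work; origin under its centre. To be left alone.
- pliers: Old wrapped pliers, 55 x 175 x 15 mm, lying behind the work; origin under the centre. To be left alone.
- bottle: Small brown dropper bottle, 34 mm across, 102 mm high, at the front right; origin under its centre. To be left alone.
- cup: Empty cup, 60 mm across, 101 mm high, at the front left; origin under its centre. To be left alone.

How it is judged:
On the way, in this order (a step that is already met when the one before it is completed fails the run):
1. the lock bar is at its open end stop (value of joint lock below 0.002 m), for 0.2 s.
2. the cover sits fully down on the magazine, cut corners matched, with the lock still open and the hand off the cover (z of cover in the frame of magazine between 0.0235 and 0.0285 m and horizontal distance between cover and magazine below 0.004 m and horizontal distance between cover_key and magazine_key below 0.005 m and angle between cover's own z axis and vertical below 0.03 rad and value of joint lock below 0.01 m and contact force between the fingers and cover below 0.1 N), for 0.2 s.
At the end, for the whole second after the job is handed in: The cover sits down on the magazine's shoulder (within 2.5 mm in height, 4 mm sideways, level), its cut corners over the magazine's cut corners (the key points within 5 mm), at rest, and the lock bar is within 2 mm of its locked end stop (z of cover in the frame of magazine between 0.0235 and 0.0285 m and horizontal distance between cover and magazine below 0.004 m and horizontal distance between cover_key and magazine_key below 0.005 m and angle between cover's own z axis and vertical below 0.03 rad and value of joint lock above 0.03 m and linear speed of cover below 0.02 m/s); the robot touches nothing.
It fails at once if the cover is dropped (moves faster than 0.35 m/s with no finger on it) (contact force between the fingers and cover below 0.05 N and linear speed of cover above 0.35 m/s).
It fails at once if the cover is forced onto the magazine (more than 60 N) (contact force between cover and magazine above 60 N).
It fails at once if the crucible, pliers, bottle or cup is moved more than 20 mm (distance of any of crucible, pliers, bottle, cup from where it was at the start of the episode above 0.02 m).
It also fails if it takes over 54 s, if anything falls off the work surface, if the arm or the gripper's body presses on something with over 40 N, if the wrist force passes 120 N, or if a joint passes its speed limit or range.

### The arm

A 6-joint arm with a two-finger parallel gripper is mounted at the origin on a cart in front of the work surface, level with it; the furniture and walls round the work are solid. World frame = base frame: x ahead of the robot, y to its left, z up, the work surface at z = 0. Lengths are in m, angles in rad, forces in N, time in s.
With the tool pointing down it reaches from about 0.375 to 0.9 m from the base axis. Payload 3.1 kg.
Tool frame: the origin (TCP) lies between the finger pads; the fingertips stand 14 mm ahead of it and the grasp point (between the pads) lies 5 mm behind it (robot.finger_overhang is the distance from the TCP to the fingertips, in m); z points along the fingers, y is the line along which they close (so a half turn about z gives the same grasp; the last joint's range is limited). The gripper opens to 87 mm and grips with 3 to 60 N. Pads are 19 mm wide; open, the fingers measure 117 mm over their backs; the gripper's body (75 mm by 190 mm) begins 51 mm behind the grasp point.
Start: joints at [0.96, 0.527, 1.433, -0, 1.181, -0.178], TCP at [0.262, 0.567, 0.237] pointing down, gripper open.
Joint ranges: [-3.08, 3.08], [-0.75, 2.2], [0.22, 2.44], [-1.43, 4.57], [0, 2.65], [-2.85, 2.85]. Speed limits (rad/s): [2.79, 2.79, 3.14, 3.14, 3.14, 3.14].

### API

Orientations are given as a unit quaternion [x, y, z, w].
In Python, from rig import monitor, cams, workorder, robot gives the robot as it stands.
- The arm moves only by the tool send_rows, never from a script. Its argument "moves" is one flat list of numbers, 7 for each row, row after row: the opening, from 0 (shut) to 1 (fully open), then the shift along the world's x, y, z in cm, then the turn, a rotation vector about the world's x, y, z in rad. A call has 1 to 5 rows; each row is the pose to reach, as a shift and turn from the pose commanded when the call began; what a row does not reach only later rows make up. A row lasts 1/12 s, in which the tool goes at most 41.7 mm and 7.16 degrees, less where a joint would pass 70% of its speed; a pose out of reach is approached as far as the arm can. A call with a gripper value outside its range is refused whole. The fingers move at their own pace and stop on an object; "grip_force" is the grip in N (left out, the last holds). Time passes only in rows, so rows that repeat a pose let the fingers close. It gives the time, the measured TCP pose, the force, the opening and the grip force at its end, in the units of the state.
- monitor.get_obs(): the state, without advancing time (a new reading comes with each control period).
- cams.camera(name): name is "scene" or "side" or "wrist"; returns a dict with "pixels" (480x640x3 uint8, blue, green, red), "range_z" (480x640 float32, m along the optical axis (not along the pixel's ray), 0 where there is no reading), "fovy" (degrees; the focal length in pixels is half the picture's height over the tangent of half this angle, whatever the lens; pixels are square), "cx", "cy" (the principal point, pixels), "rvec" (rotation vector, rad) and "tvec" (3), from world to camera coordinates, as OpenCV has them; the wrist camera has in their place "hand_eye" (4x4, takes a point from camera to tool coordinates, whose origin is the TCP and whose axes are the flange's). Camera axes: x right, y down, z forward; pixel columns grow to the right and rows downward; lengths in m; the calibration is good to about 2 mm. The wrist camera is an equidistant fisheye: a pixel r from the principal point sees the ray r / f radians off the axis. A picture is of the moment at which its call begins: read the wrist's pose just before it.
- workorder.hand_in(): hands the job in; it is judged then, once.
The state is a dict: "time": time; "q": joint angles; "joint_velocities": joint speeds; "joint_torque": joint torques, N m; "position": TCP position; "tool_rot": TCP orientation; "ft_force": force on the tool from outside, world axes, zero at the start; "moment": the same for the moment, N m; "grip_width": finger opening in m; "grip_force": force on a finger pad.
Only numpy, scipy, OpenCV 4.12 (cv2) and the standard library are available. Lean on these libraries where they do the work, as an engineer would, in place of code of your own. Each camera call takes 0.05 s, during which the arm holds its last target. There are 200 camera calls.

## Working session

There is one attempt and no reset: what is moved stays moved. The work goes in short steps, Python scripts to look and compute and a tool call to move; the robot and the scene stay as the last step left them, time stands still between calls to the robot, and variables do not carry over. Pictures are saved under pics/ and viewed, at most 10 in all, crops included, and the job is handed in when it is done.

Besides the shell and the picture viewer there is one more tool, called after "Emit:" as name(argument=value, ...) on one line, values as JSON. send_rows: Moves the arm, as the interface text tells. Its arguments: {"type":"object","properties":{"moves":{"type":"array","items":{"type":"number"}},"grip_force":{"type":"number"}},"required":["moves"]}

```bash
mkdir -p pics; ls
cat > h.py <<'E'
import numpy as np, cv2
from rig import monitor, cams, workorder, robot
def K(c):
    return 240/np.tan(np.radians(c['fovy'])/2)
def pts(c):
    "world xyz per pixel from range (scene/side)"
    f=K(c); v,u=np.mgrid[0:480,0:640]; z=c['range_z']
    P=np.stack([(u-c['cx'])/f*z,(v-c['cy'])/f*z,z],-1)
    R=cv2.Rodrigues(np.array(c['rvec'],float))[0]; return (P-np.array(c['tvec']).ravel())@R
E
python3 - <<'E'
from h import *
o=monitor.get_obs(); print(o)
for n in ('scene','side','wrist'):
    c=cams.camera(n); np.save(f'{n}0.npy',c,allow_pickle=True); cv2.imwrite(f'pics/{n}0.png',c['pixels'])
    print(n,{k:v for k,v in c.items() if k not in('pixels','range_z')},(c['range_z']>0).mean())
E
```

```text
pics
{'time': 0.0, 'q': array([ 9.59527720e-01,  5.28458363e-01,  1.43389852e+00,  5.52312096e-06,
        1.18138476e+00, -1.78483277e-01]), 'joint_velocities': array([-6.51796413e-04,  4.60790242e-04, -4.96642560e-04, -1.83349050e-03,
        5.69622691e-05, -8.56847196e-05]), 'joint_torque': array([ 2.01700765e-03, -4.40038991e+01, -1.76599270e+01,  6.34443923e-02,
        5.81768516e-02, -1.54191043e-04]), 'position': array([0.26168093, 0.56681223, 0.2355776 ]), 'tool_rot': array([ 2.14708724e-01,  9.76677536e-01, -9.90826716e-04, -4.15709690e-04]), 'ft_force': array([-0.86110233, -0.76883474, -0.97696443]), 'moment': array([-0.06058633, -0.02520654, -0.00176202]), 'grip_force': 0.0, 'grip_width': 0.08717205694378335}
scene {'fovy': 49.31084620588511, 'cx': 317.95460904606534, 'cy': 251.03804419218443, 'rvec': array([ 0.61645658, -2.67946776,  1.12517829]), 'tvec': array([0.53284091, 0.25454565, 0.86817164])} 0.9953938802083333
side {'fovy': 50.3327403282024, 'cx': 321.4645755380462, 'cy': 244.28058746020182, 'rvec': array([ 2.27451365, -0.1498931 ,  0.08814624]), 'tvec': array([-0.57976322,  0.09891103,  1.17445584])} 0.995830078125
wrist {'fovy': 65.70646984690485, 'cx': 321.9680215886583, 'cy': 239.1770848449154, 'hand_eye': array([[-5.46613135e-04, -9.58145337e-01, -2.86281706e-01,
         7.90646582e-02],
       [ 9.99999843e-01, -4.87457166e-04, -2.77901927e-04,
        -2.04776543e-04],
       [ 1.26720366e-04, -2.86281813e-01,  9.58145452e-01,
        -1.48525175e-01],
       [ 0.00000000e+00,  0.00000000e+00,  0.00000000e+00,
         1.00000000e+00]])} 0.9951822916666667
```

View pics/scene0.png

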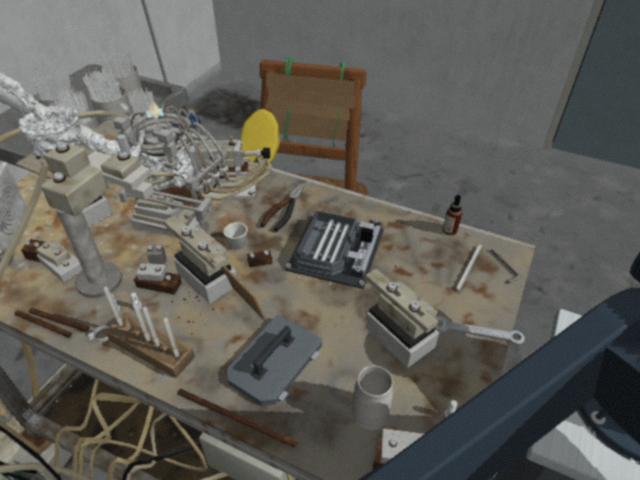

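View pics/side0.png

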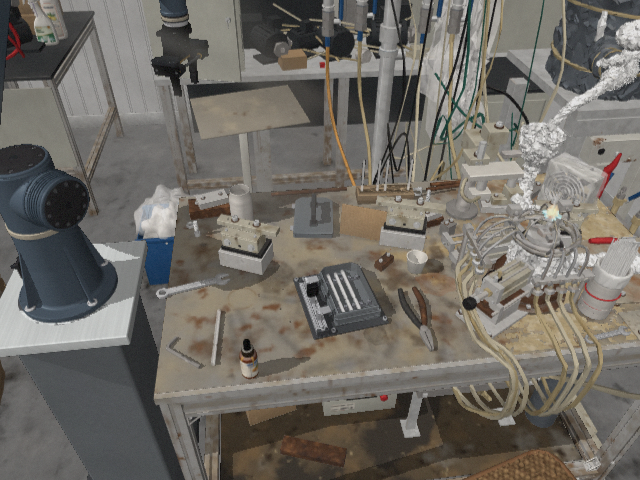

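The scene view shows the cover at about (275,360), with lugs on its right at (318,352) and (283,395). The magazine is at (335,245), with the black grip at (367,232). Next I'll build top-down height and colour maps from the range data.

Run:
```python
from h import *
tiles=[]
for n in('scene','side'):
    c=np.load(f'{n}0.npy',allow_pickle=True).item(); P=pts(c)
    rois={'scene':{'cover':(215,305,330,410),'mag':(275,200,395,295)},'side':{'cover':(285,190,340,245),'mag':(285,255,400,345)}}[n]
    for k,(a,b,d,e) in rois.items():
        Q=P[b:e,a:d].reshape(-1,3); I=c['pixels'][b:e,a:d].reshape(-1,3)
        print(n,k,'med z of low',np.median(Q[np.abs(Q[:,2])<.008,2]))
        S=Q[(Q[:,2]>.012)&(Q[:,2]<.022)] if k=='cover' else Q[(Q[:,2]>.020)&(Q[:,2]<.044)]
        print(np.median(S,0), cv2.minAreaRect((S[:,:2]*1000).astype(np.float32)))
        H=Q[(Q[:,2]>.045)&(Q[:,2]<.08)]
        if len(H): print(' high',len(H),H.mean(0),H.min(0),H.max(0), cv2.minAreaRect((H[:,:2]*1000).astype(np.float32)))
        # topdown map, 3px/mm? 1.5px/mm, centred
        ctr=np.median(Q,0)[:2]; m=np.zeros((400,400,3),np.uint8)
        for q,i in sorted(zip(Q,I),key=lambda t:t[0][2]):
            if q[2]<-.01 or q[2]>.1: continue
            x=int(200-(q[1]-ctr[1])*1500); y=int(200-(q[0]-ctr[0])*1500)
            col=cv2.applyColorMap(np.uint8([[min(255,max(0,q[2]*3200+20))]]),cv2.COLORMAP_JET)[0,0]
            cv2.circle(m,(x,y),2,[int(v) for v in col],-1)
        print(' map centre',ctr); tiles.append(m)
T=np.vstack([np.hstack(tiles[:2]),np.hstack(tiles[2:])])
cv2.imwrite('pics/top.png',cv2.resize(T,(600,600)))
```

```text
scene cover med z of low -0.0011508919700578537
[0.57937333 0.20287972 0.01617007] ((583.4403686523438, 198.9962158203125), (148.6033935546875, 216.0724334716797), 13.802569389343262)
 high 396 [0.58788554 0.19396101 0.05114186] [0.57438645 0.12869078 0.0451051 ] [0.65979841 0.2404464  0.05846103] ((599.6611328125, 170.66009521484375), (62.08050537109375, 132.88230895996094), 30.047931671142578)
 map centre [0.58505337 0.1911971 ]
scene mag med z of low -0.0010377134242077891
[ 0.60723984 -0.0941033   0.02566601] ((605.2972412109375, -118.65384674072266), (149.44886779785156, 183.79449462890625), 8.832389831542969)
 high 154 [ 0.54228047 -0.12347314  0.06185484] [ 0.53114683 -0.13656811  0.04524928] [ 0.55681398 -0.11638126  0.07314946] ((543.580078125, -126.96678924560547), (24.719552993774414, 18.468544006347656), 17.805967330932617)
 map centre [ 0.60622443 -0.11059736]
side cover med z of low -0.0019191063531532968
[0.58437182 0.17773786 0.01506051] ((583.8505859375, 205.02464294433594), (195.10655212402344, 120.65315246582031), 83.78076934814453)
 high 98 [0.58823335 0.18345319 0.05026702] [0.57753112 0.14149884 0.04530187] [0.59982429 0.2366095  0.05487217] ((588.3889770507812, 189.40127563476562), (96.5664291381836, 10.603765487670898), 82.64995574951172)
 map centre [0.58340642 0.17853566]
side mag med z of low -0.0014339258601196885
[ 0.61170068 -0.13146913  0.02547817] ((649.0193481445312, -112.59889221191406), (248.9261474609375, 170.2482147216797), 12.575141906738281)
 high 134 [ 0.5452861  -0.13537379  0.06161703] [ 0.53439265 -0.14117522  0.04523542] [ 0.55663218 -0.12377558  0.07291594] ((545.4586791992188, -132.36376953125), (23.040054321289062, 15.396078109741211), 12.437763214111328)
 map centre [ 0.61337661 -0.12924306]
```

View pics/top.png

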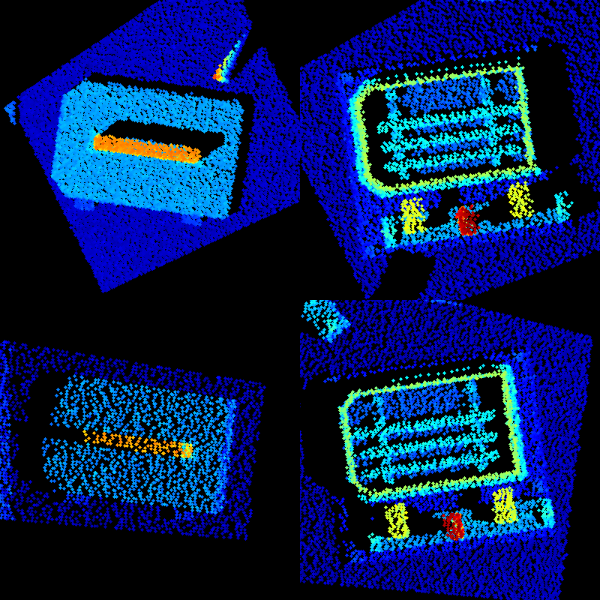

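The top-down maps (world +x up, +y left) show both cut-corner ends pointing world +y. The magazine is yawed about +10° and the cover about −8°, and the lock grip is on the magazine's −x side. Next I'll fit the poses and check obstacle heights.

```bash
cat >> h.py <<'E'
def rect(S):
    "centre (m) and yaw of long side as +y axis (deg) by minAreaRect of points trimmed for noise"
    (c,(w,h),a)=cv2.minAreaRect((S[:,:2]*1000).astype(np.float32))
    if w>h: yaw=a-90; L=(h,w)
    else: yaw=a; L=(w,h)
    yaw=(yaw+90)%180-90
    return np.round(c,1),np.round(L,1),round(yaw,2)
def near(P,c,r): return P[np.linalg.norm(P[...,:2]-np.array(c),axis=-1)<r]
def loc(P,c,yaw):
    t=np.radians(yaw);R=np.array([[np.cos(t),-np.sin(t)],[np.sin(t),np.cos(t)]])
    return np.c_[(P[:,:2]-c)@R,P[:,2]]
def biggest(S,px=.003):
    "keep largest connected blob in the plan view"
    ij=((S[:,:2]-S[:,:2].min(0))/px).astype(int); m=np.zeros(ij.max(0)+1,np.uint8); m[ij[:,0],ij[:,1]]=1
    m=cv2.morphologyEx(m,cv2.MORPH_CLOSE,np.ones((2,2),np.uint8)); n,l,s,_=cv2.connectedComponentsWithStats(m)
    return S[l[ij[:,0],ij[:,1]]==1+np.argmax(s[1:,4])]
E
python3 - <<'E'
from h import *
for n in('scene','side'):
    c=np.load(f'{n}0.npy',allow_pickle=True).item(); P=pts(c)
    Q=near(P,(.585,.19),.13); S=biggest(Q[(Q[:,2]>.012)&(Q[:,2]<.021)]); print(n,'covertop',len(S),rect(S))
    Q=near(P,(.588,.19),.06); S=Q[(Q[:,2]>.044)&(Q[:,2]<.06)]; print('handle',rect(S),np.round(S[:,2].max(),3))
    Q=near(P,(.625,-.115),.12); S=Q[(Q[:,2]>.033)&(Q[:,2]<.0405)]
    t=np.radians(10); 
    S=S[loc(S,(.625,-.115),10)[:,0]>-.07]; S=biggest(S); print('rim',len(S),rect(S))
    cv=rect(S); 
    L=loc(near(P,(.545,-.125),.1),np.array(cv[0])/1000,cv[2])
    g=L[(L[:,2]>.05)&(L[:,2]<.08)]; print(' grip local',len(g),g.min(0),g.max(0))
    for s in(1,-1):
        h=L[(L[:,2]>.036)&(L[:,2]<.046)&(L[:,0]<-.055)&(s*(L[:,1]+.02)>.03)]; print(' hook',s,len(h),np.percentile(h,[3,97],axis=0).round(4).tolist() if len(h) else '')
    H=P.reshape(-1,3); H=H[(H[:,0]>.4)&(H[:,0]<.85)&(H[:,1]>-.3)&(H[:,1]<.42)&(H[:,2]>.04)&(H[:,2]<.3)]
    g,idx=np.unique((H[:,:2]*20).astype(int),axis=0,return_inverse=True)
    print([(round(a/20,2),round(b/20,2),int(1000*np.percentile(H[idx.ravel()==i,2],95))) for i,(a,b) in enumerate(g) if (idx.ravel()==i).sum()>15])
E
```

```text
scene covertop 3838 (array([586.6, 193.8]), array([106.1, 161.2]), -8.01)
handle (array([586.2, 193.9]), array([13. , 94.4]), -8.02) 0.056
rim 183 (array([ 625.6, -105.3]), array([ 94.2, 151.6]), 8.09)
 grip local 135 [-0.09662721 -0.01875343  0.05080736] [-0.07163753  0.00018304  0.07314946]
 hook 1 93 [[-0.0874, 0.0287, 0.0386], [-0.0592, 0.0466, 0.0436]]
 hook -1 71 [[-0.0871, -0.0658, 0.0379], [-0.059, -0.0505, 0.0438]]
[(np.float64(0.4), np.float64(-0.25), 95), (np.float64(0.4), np.float64(0.0), 122), (np.float64(0.4), np.float64(0.05), 113), (np.float64(0.4), np.float64(0.15), 98), (np.float64(0.4), np.float64(0.2), 99), (np.float64(0.45), np.float64(0.0), 114), (np.float64(0.45), np.float64(0.05), 59), (np.float64(0.5), np.float64(-0.1), 71), (np.float64(0.5), np.float64(-0.05), 43), (np.float64(0.55), np.float64(-0.15), 43), (np.float64(0.55), np.float64(-0.1), 71), (np.float64(0.55), np.float64(-0.05), 43), (np.float64(0.55), np.float64(0.15), 54), (np.float64(0.55), np.float64(0.2), 53), (np.float64(0.65), np.float64(0.1), 86), (np.float64(0.7), np.float64(0.05), 111), (np.
[... 1226 characters left out ...]
4(0.55), np.float64(-0.05), 43), (np.float64(0.55), np.float64(0.1), 52), (np.float64(0.55), np.float64(0.15), 53), (np.float64(0.55), np.float64(0.2), 53), (np.float64(0.65), np.float64(0.1), 82), (np.float64(0.7), np.float64(0.05), 108), (np.float64(0.7), np.float64(0.1), 112), (np.float64(0.7), np.float64(0.25), 124), (np.float64(0.75), np.float64(0.0), 88), (np.float64(0.75), np.float64(0.05), 114), (np.float64(0.75), np.float64(0.1), 114), (np.float64(0.75), np.float64(0.25), 124), (np.float64(0.8), np.float64(-0.25), 109), (np.float64(0.8), np.float64(-0.2), 108), (np.float64(0.8), np.float64(0.0), 98), (np.float64(0.8), np.float64(0.05), 119), (np.float64(0.8), np.float64(0.25), 126)]
```

Averaging the two cameras gives:

| Item | Position (mm) | Yaw |
|---|---|---|
| Cover | (588, 192) | −8° |
| Magazine | (627, −108) | +8.2° |
| Lock grip | (545, −129) | – |

The joint stands at about 22 mm. I'm moving above the lock grip.

Emit:
send_rows(moves=[1, 1.5, -3.7, 0, 0, 0, 0.03, 1, 3, -7.4, 0, 0, 0, 0.06, 1, 4.5, -11.1, 0, 0, 0, 0.09, 1, 6, -14.8, 0, 0, 0, 0.12, 1, 7.5, -18.5, 0, 0, 0, 0.15])

```text
time: 0.57
position: [0.3371, 0.3807, 0.2363]
tool_rot: [0.14, 0.99, -0.0, -0.0]
ft_force: [0.6, -0.3, -0.6]
grip_width: 0.0873
grip_force: 0.0
```

Emit:
send_rows(moves=[1, 1.5, -3.7, 0, 0, 0, 0.03, 1, 3, -7.4, 0, 0, 0, 0.06, 1, 4.5, -11.1, 0, 0, 0, 0.09, 1, 6, -14.8, 0, 0, 0, 0.12, 1, 7.5, -18.5, 0, 0, 0, 0.15])

```text
time: 0.98
position: [0.4123, 0.1956, 0.2366]
tool_rot: [0.065, 0.998, 0.0, 0.0]
ft_force: [1.3, 0.3, -0.2]
grip_width: 0.0873
grip_force: 0.0
```

Emit:
send_rows(moves=[1, 1.5, -3.7, 0, 0, 0, 0.03, 1, 3, -7.4, 0, 0, 0, 0.06, 1, 4.5, -11.1, 0, 0, 0, 0.09, 1, 6, -14.8, 0, 0, 0, 0.12, 1, 7.5, -18.5, 0, 0, 0, 0.15])

```text
time: 1.4
position: [0.4873, 0.0104, 0.2365]
tool_rot: [-0.009, 1.0, 0.0, -0.0]
ft_force: [0.9, 1.5, 0.3]
grip_width: 0.0869
grip_force: 0.0
```

Emit:
send_rows(moves=[1, 1.5, -3.5, -1, 0, 0, 0.03, 1, 3, -7, -2, 0, 0, 0.06, 1, 4.5, -10.5, -3, 0, 0, 0.09, 1, 5.8, -14, -4, 0, 0, 0.126, 1, 5.8, -14, -4, 0, 0, 0.126])

```text
time: 1.82
position: [0.5478, -0.1344, 0.1948]
tool_rot: [-0.07, 0.998, -0.002, 0.001]
ft_force: [0.8, 0.3, -0.4]
grip_width: 0.087
grip_force: 0.0
```

```bash
cat >> h.py <<'E'
from scipy.spatial.transform import Rotation as Ro
def wrist():
    "picture and world xyz per pixel from the fisheye wrist camera"
    o=monitor.get_obs(); c=cams.camera('wrist'); f=K(c)
    v,u=np.mgrid[0:480,0:640]; x=(u-c['cx'])/f; y=(v-c['cy'])/f; r=np.hypot(x,y)+1e-9
    z=c['range_z']; s=np.tan(np.minimum(r,1.5))/r*z; T=c['hand_eye']
    p=np.stack([x*s,y*s,z],-1)@T[:3,:3].T+T[:3,3]
    P=p@Ro.from_quat(o['tool_rot']).as_matrix().T+o['position']; P[z<=0]=np.nan
    return c['pixels'],P,o
def magfit(P,c=(.627,-.108)):
    P=P[np.isfinite(P).all(-1)]
    Q=near(P,c,.12); S=Q[(Q[:,2]>.033)&(Q[:,2]<.0415)]; S=S[loc(S,c,8.2)[:,0]>-.056]
    S=biggest(S); r=rect(S); print('rim',len(S),r)
    L=loc(near(P,(.545,-.13),.1),np.array(r[0])/1000,r[2]); g=L[(L[:,2]>.055)&(L[:,2]<.078)]
    if len(g): print('grip local',len(g),np.percentile(g,[1,99],axis=0).round(4).tolist())
    return r
E
python3 - <<'E'
from h import *
I,P,o=wrist(); cv2.imwrite('pics/w1.png',I); print(o['position'],Ro.from_quat(o['tool_rot']).as_matrix()[:,1]); magfit(P)
Q=P[np.isfinite(P).all(-1)]; print('bench z',np.median(Q[np.abs(Q[:,2])<.01,2]))
G=near(Q,(.545,-.13),.04); G=G[(G[:,2]>.066)&(G[:,2]<.078)]; print('grip top',len(G),np.median(G[:,2]),cv2.minAreaRect((G[:,:2]*1000).astype(np.float32)))
E
```

```text
[ 0.54775071 -0.13444432  0.19482397] [-0.13875494  0.99031963 -0.00375401]
rim 753 (array([ 591.8, -120.7]), array([ 61.5, 156.1]), 26.11)
grip local 640 [[-0.059, 0.0046, 0.0567], [-0.0357, 0.0229, 0.0736]]
bench z 0.00012462334221355342
grip top 542 0.07188838123208716 ((543.708251953125, -129.33924865722656), (22.76004981994629, 13.810344696044922), 8.501285552978516)
```

View pics/w1.png

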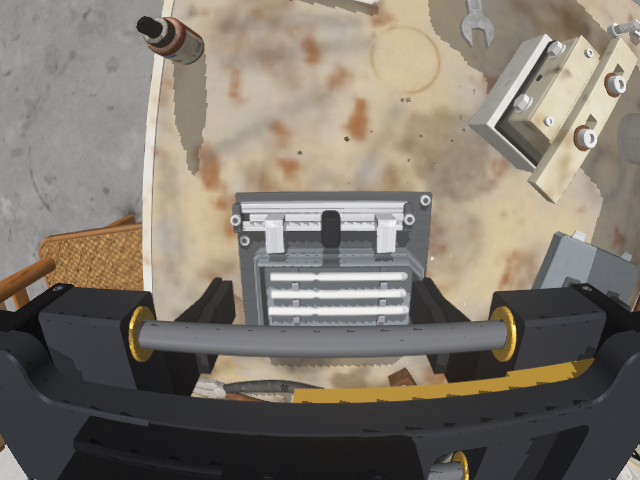

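The wrist view shows the grip at (330,228) between the hooks at (275,233) and (386,233). The grip is at (543.7, −129.3) with a yaw of 8.5°. I'm descending to grasp it.

Emit:
send_rows(moves=[1, -0.4, 0.5, -3, 0, 0, 0, 1, -0.4, 0.5, -6.5, 0, 0, 0, 1, -0.4, 0.5, -10, 0, 0, 0, 1, -0.4, 0.5, -13.4, 0, 0, 0, 1, -0.4, 0.5, -13.4, 0, 0, 0])

```text
time: 2.28
position: [0.539, -0.1206, 0.0581]
tool_rot: [-0.072, 0.997, 0.002, -0.003]
ft_force: [0.3, -0.7, 0.3]
grip_width: 0.087
grip_force: 0.0
```

Emit:
send_rows(moves=[0.1, 0, 0, 0, 0, 0, 0, 0.1, 0, 0, 0, 0, 0, 0, 0.1, 0, 0, 0, 0, 0, 0, 0.1, 0, 0, 0, 0, 0, 0, 0.1, 0, 0, 0, 0, 0, 0], grip_force=20)

```text
time: 2.7
position: [0.5416, -0.1227, 0.0641]
tool_rot: [-0.072, 0.997, -0.001, 0.001]
ft_force: [0.6, -0.2, -0.3]
grip_width: 0.0619
grip_force: 0.0
```

Emit:
send_rows(moves=[0.0, 0, 0, 0, 0, 0, 0, 0.0, 0, 0, 0, 0, 0, 0, 0.0, 0, 0, 0, 0, 0, 0, 0, 0, 0, 0, 0, 0, 0, 0, 0, 0, 0, 0, 0, 0])

```text
time: 3.12
position: [0.541, -0.1227, 0.0625]
tool_rot: [-0.071, 0.997, 0.0, -0.0]
ft_force: [-0.0, 0.2, -0.2]
grip_width: 0.0284
grip_force: 0.0
```

Emit:
send_rows(moves=[0.0, 0, 0, 0, 0, 0, 0, 0.0, 0, 0, 0, 0, 0, 0, 0.0, 0, 0, 0, 0, 0, 0, 0, 0, 0, 0, 0, 0, 0, 0, 0, 0, 0, 0, 0, 0])

```text
time: 3.53
position: [0.5411, -0.123, 0.0625]
tool_rot: [-0.072, 0.997, -0.0, 0.0]
ft_force: [-1.3, -4.2, -1.4]
grip_width: 0.0141
grip_force: 20.0
```

Emit:
send_rows(moves=[0, 0.07, -0.5, 0, 0, 0, 0, 0, 0.14, -1.0, 0, 0, 0, 0, 0, 0.21, -1.5, 0, 0, 0, 0, 0, 0.29, -2.0, 0, 0, 0, 0, 0, 0.29, -2.0, 0, 0, 0, 0])

```text
time: 3.95
position: [0.5441, -0.1434, 0.0625]
tool_rot: [-0.071, 0.997, 0.0, -0.0]
ft_force: [0.1, 1.6, 0.4]
grip_width: 0.0138
grip_force: 20.0
```

Emit:
send_rows(moves=[0, 0.03, -0.2, 0, 0, 0, 0, 0, 0.06, -0.4, 0, 0, 0, 0, 0, 0.09, -0.6, 0, 0, 0, 0, 0, 0.09, -0.6, 0, 0, 0, 0, 0, 0.09, -0.6, 0, 0, 0, 0])

```text
time: 4.37
position: [0.5449, -0.1489, 0.0625]
tool_rot: [-0.072, 0.997, -0.0, -0.0]
ft_force: [0.1, 1.6, 0.1]
grip_width: 0.014
grip_force: 20.0
```

Emit:
send_rows(moves=[0, 0.03, -0.2, 0, 0, 0, 0, 0, 0.06, -0.4, 0, 0, 0, 0, 0, 0.06, -0.4, 0, 0, 0, 0])

```text
time: 4.62
position: [0.5452, -0.1517, 0.0625]
tool_rot: [-0.071, 0.997, 0.001, -0.0]
ft_force: [1.0, 6.5, 1.9]
grip_width: 0.0141
grip_force: 20.0
```

Emit:
send_rows(moves=[0, 0.03, -0.2, 0, 0, 0, 0, 0, 0.03, -0.2, 0, 0, 0, 0, 0, 0.03, -0.2, 0, 0, 0, 0])

```text
time: 4.87
position: [0.5452, -0.1519, 0.0625]
tool_rot: [-0.071, 0.997, 0.002, -0.001]
ft_force: [2.5, 11.8, 2.4]
grip_width: 0.014
grip_force: 20.0
```

The lock is at its open stop. I'm releasing it and rising.

Emit:
send_rows(moves=[1, -0.04, 0.3, 0, 0, 0, 0, 1, -0.04, 0.3, 0, 0, 0, 0, 1, -0.04, 0.3, 0, 0, 0, 0, 1, -0.04, 0.3, 0, 0, 0, 0, 1, -0.04, 0.3, 0, 0, 0, 0])

```text
time: 5.28
position: [0.5456, -0.1524, 0.0626]
tool_rot: [-0.071, 0.997, -0.0, 0.0]
ft_force: [0.2, 0.1, -0.6]
grip_width: 0.0391
grip_force: 0.0
```

Emit:
send_rows(moves=[1, 0, 0, 3, 0, 0, 0, 1, 0, 0, 7, 0, 0, 0, 1, 0, 0, 11, 0, 0, 0, 1, 0, 0, 15, 0, 0, 0, 1, 0, 0, 17, 0, 0, 0])

```text
time: 5.7
position: [0.5473, -0.1531, 0.2376]
tool_rot: [-0.071, 0.997, -0.002, 0.003]
ft_force: [-0.0, 0.1, 0.5]
grip_width: 0.0725
grip_force: 0.0
```

Emit:
send_rows(moves=[1, 3, 1, 0.5, 0, 0, 0, 1, 6, 2, 1, 0, 0, 0, 1, 10, 3, 1.5, 0, 0, 0, 1, 14, 4, 1.5, 0, 0, 0, 1, 14, 4, 1.5, 0, 0, 0])

```text
time: 6.12
position: [0.6924, -0.1106, 0.2475]
tool_rot: [-0.073, 0.997, -0.001, 0.004]
ft_force: [0.0, -0.2, -0.0]
grip_width: 0.0865
grip_force: 0.0
```

Emit:
send_rows(moves=[1, 0, 0, 0, 0, 0, 0, 1, 0, 0, 0, 0, 0, 0, 1, 0, 0, 0, 0, 0, 0])

```text
time: 6.37
position: [0.6838, -0.1121, 0.2471]
tool_rot: [-0.071, 0.997, 0.0, -0.001]
ft_force: [-0.7, -0.0, -0.2]
grip_width: 0.0869
grip_force: 0.0
```

Run:
```python
from h import *
I,P,o=wrist(); cv2.imwrite('pics/w2.png',I); np.save('w2.npy',P); print(o['position'],o['joint_velocities'].round(3)); r=magfit(P)
```

```text
[ 0.68379833 -0.11206824  0.2471068 ] [-0.007 -0.01   0.001  0.001 -0.002  0.001]
rim 1124 (array([ 626.6, -107.1]), array([ 93.9, 150.8]), 8.73)
grip local 469 [[-0.0955, -0.0387, 0.0564], [-0.0727, -0.0243, 0.0741]]
```

View pics/w2.png

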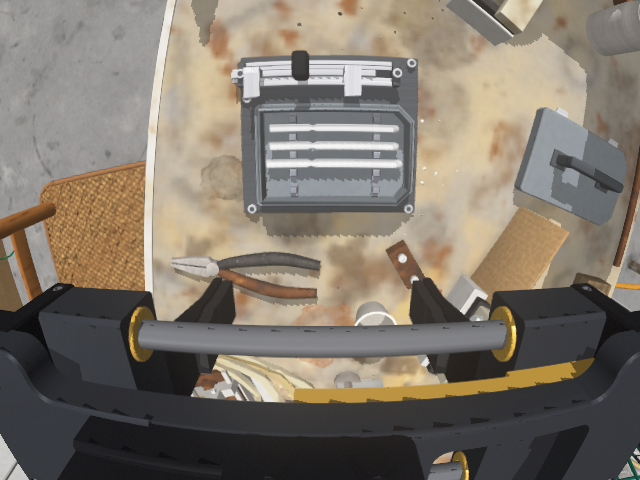

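The wrist view shows the lock open, with the grip at local y −31.5 mm, and the magazine at (626.6, −107.1). Next I'll turn and move over to the cover.

Emit:
send_rows(moves=[1, -0.7, 1.6, 0, 0, 0, -0.12, 1, -1.4, 3.2, 0, 0, 0, -0.24, 1, -2.1, 4.8, 0, 0, 0, -0.36, 1, -2.8, 6.4, 0, 0, 0, -0.48, 1, -3.5, 8, 0, 0, 0, -0.6])

```text
time: 6.83
position: [0.6488, -0.0318, 0.248]
tool_rot: [0.23, 0.973, -0.0, -0.0]
ft_force: [-0.1, 0.0, -0.4]
grip_width: 0.0873
grip_force: 0.0
```

Emit:
send_rows(moves=[1, -0.7, 1.6, 0, 0, 0, -0.12, 1, -1.4, 3.2, 0, 0, 0, -0.24, 1, -2.1, 4.8, 0, 0, 0, -0.36, 1, -2.8, 6.4, 0, 0, 0, -0.48, 1, -3.5, 8, 0, 0, 0, -0.6])

```text
time: 7.25
position: [0.6139, 0.0483, 0.2481]
tool_rot: [0.507, 0.862, -0.0, 0.0]
ft_force: [0.3, 0.2, 0.3]
grip_width: 0.0871
grip_force: 0.0
```

Emit:
send_rows(moves=[1, -0.7, 1.6, 0, 0, 0, -0.12, 1, -1.4, 3.2, 0, 0, 0, -0.24, 1, -2.1, 4.8, 0, 0, 0, -0.36, 1, -2.8, 6.4, 0, 0, 0, -0.48, 1, -3.5, 7.5, 0, 0, 0, -0.6])

```text
time: 7.67
position: [0.5789, 0.1238, 0.2481]
tool_rot: [0.739, 0.674, 0.0, -0.0]
ft_force: [-0.6, 0.0, 0.1]
grip_width: 0.087
grip_force: 0.0
```

Emit:
send_rows(moves=[1, 0, 0, 0, 0, 0, -0.05, 1, 0, 0, 0, 0, 0, -0.05, 1, 0, 0, 0, 0, 0, -0.05, 1, 0, 0, 0, 0, 0, -0.05])

```text
time: 8.0
position: [0.5803, 0.1226, 0.2479]
tool_rot: [0.753, 0.658, 0.0, 0.0]
ft_force: [0.8, 0.2, -0.6]
grip_width: 0.0866
grip_force: 0.0
```

```bash
cat >> h.py <<'E'
def line_yaw(S,r,half):
    "refine yaw from the two long edges (local x = +-half)"
    L=loc(S,np.array(r[0])/1000,r[2]); out=[]
    for s in(1,-1):
        b=np.linspace(-.05,.05,21); i=np.digitize(L[:,1],b); e=[(np.mean(L[i==k,1]),s*np.percentile(s*L[i==k,0],97)) for k in range(1,21) if (i==k).sum()>3]
        e=np.array(e)
        if len(e)<8: continue
        k=np.polyfit(e[:,0],e[:,1],1); out.append((round(r[2]-np.degrees(np.arctan(k[0])),2),round(k[1]*1000,2)))
    print('edges: yaw, x(mm)',out)
E
python3 - <<'E'
from h import *
I,P,o=wrist(); cv2.imwrite('pics/w3.png',I); print(o['position'],o['joint_velocities'].round(3)); R=Ro.from_quat(o['tool_rot']).as_matrix(); print('tool y',np.degrees(np.arctan2(R[1,1],R[0,1])),'tilt',R[:2,2])
P=P[np.isfinite(P).all(-1)]
Q=near(P,(.588,.192),.13); S=biggest(Q[(Q[:,2]>.013)&(Q[:,2]<.021)]); r=rect(S); print('cover',len(S),r,np.median(S[:,2])); line_yaw(S,r,.052)
Q=near(P,(.588,.192),.06); S=Q[(Q[:,2]>.046)&(Q[:,2]<.06)]; print('handle',rect(S),np.median(S[:,2]))
P=np.load('w2.npy');P=P[np.isfinite(P).all(-1)]; Q=near(P,(.6266,-.1071),.12); S=Q[(Q[:,2]>.034)&(Q[:,2]<.041)]; S=S[np.abs(loc(S,(.6266,-.1071),8.4)[:,0])<.052]; line_yaw(S,(np.array([626.6,-107.1]),0,8.4),.047)
E
```

```text
[0.5802708  0.12257542 0.24789665] [-0.003  0.007 -0.006 -0.     0.002  0.007]
tool y -7.779866684253887 tilt [ 0.00045375 -0.00021854]
cover 13546 (array([587.5, 193. ]), array([104.2, 160.1]), -8.56) 0.01734442935187766
edges: yaw, x(mm) [(np.float64(-8.04), np.float64(48.68)), (np.float64(-7.65), np.float64(-48.22))]
handle (array([587.2, 192.7]), array([12. , 93.7]), -7.74) 0.05304632868541885
edges: yaw, x(mm) [(np.float64(8.26), np.float64(46.52)), (np.float64(8.04), np.float64(-47.16))]
```

Cover handle is at (587.3, 192.8), yaw −7.8°. I'm descending to grasp it.

Emit:
send_rows(moves=[1, 0.4, 3.5, 0, 0, 0, 0, 1, 0.7, 7, -1.5, 0, 0, 0, 1, 0.7, 7, -5.5, 0, 0, 0, 1, 0.7, 7, -9.5, 0, 0, 0, 1, 0.7, 7, -13, 0, 0, 0])

```text
time: 8.47
position: [0.5873, 0.1936, 0.116]
tool_rot: [0.753, 0.658, 0.0, 0.0]
ft_force: [-0.0, -0.1, -1.4]
grip_width: 0.0869
grip_force: 0.0
```

Emit:
send_rows(moves=[0.6, 0, 0, -3, 0, 0, 0, 0.4, 0, 0, -6, 0, 0, 0, 0.4, 0, 0, -7.7, 0, 0, 0, 0.4, 0, 0, -7.7, 0, 0, 0, 0.4, 0, 0, -7.7, 0, 0, 0])

```text
time: 8.88
position: [0.5871, 0.1928, 0.0396]
tool_rot: [0.754, 0.657, -0.001, -0.001]
ft_force: [-0.1, -0.2, -0.2]
grip_width: 0.0615
grip_force: 0.0
```

Emit:
send_rows(moves=[0.0, 0, 0, 0, 0, 0, 0, 0.0, 0, 0, 0, 0, 0, 0, 0.0, 0, 0, 0, 0, 0, 0, 0, 0, 0, 0, 0, 0, 0, 0, 0, 0, 0, 0, 0, 0], grip_force=30)

```text
time: 9.3
position: [0.588, 0.1935, 0.0416]
tool_rot: [0.753, 0.657, 0.001, 0.001]
ft_force: [-0.1, 0.0, 1.4]
grip_width: 0.0282
grip_force: 0.0
```

Emit:
send_rows(moves=[0.0, 0, 0, 0, 0, 0, 0, 0.0, 0, 0, 0, 0, 0, 0, 0.0, 0, 0, 0, 0, 0, 0, 0, 0, 0, 0, 0, 0, 0, 0, 0, 0, 0, 0, 0, 0])

```text
time: 9.72
position: [0.5875, 0.1934, 0.0408]
tool_rot: [0.754, 0.657, 0.0, 0.0]
ft_force: [0.4, -0.1, 2.0]
grip_width: 0.0121
grip_force: 30.0
```

Emit:
send_rows(moves=[0, 0, 0, 0.8, 0, 0, 0, 0, 0, 0, 2, 0, 0, 0, 0, 0, 0, 4, 0, 0, 0, 0, 0, 0, 6.5, 0, 0, 0, 0, 0, 0, 9, 0, 0, 0], grip_force=40)

```text
time: 10.13
position: [0.5865, 0.1932, 0.1313]
tool_rot: [0.753, 0.657, -0.001, -0.001]
ft_force: [0.5, 0.1, -4.0]
grip_width: 0.0117
grip_force: 40.0
```

Emit:
send_rows(moves=[0, 0, 0, 2.5, 0, 0, 0, 0, 0, 0, 5, 0, 0, 0, 0, 0, 0, 7, 0, 0, 0, 0, 0, 0, 7, 0, 0, 0])

```text
time: 10.47
position: [0.59, 0.1939, 0.2059]
tool_rot: [0.753, 0.658, 0.004, 0.003]
ft_force: [1.6, 0.3, -2.9]
grip_width: 0.0114
grip_force: 40.0
```

Emit:
send_rows(moves=[0, 0.3, -2.5, 0, 0, 0, 0.02, 0, 0.6, -5, 0, 0, 0, 0.05, 0, 0.9, -7.5, 0, 0, 0, 0.08, 0, 1.2, -10, 0, 0, 0, 0.11, 0, 1.5, -12, 0, 0, 0, 0.14])

```text
time: 10.88
position: [0.6013, 0.0717, 0.1992]
tool_rot: [0.705, 0.709, -0.001, -0.001]
ft_force: [0.6, -0.2, -2.3]
grip_width: 0.0115
grip_force: 40.0
```

Emit:
send_rows(moves=[0, 0.4, -2.5, 0, 0, 0, 0.03, 0, 0.8, -5, 0, 0, 0, 0.06, 0, 1.2, -7.5, 0, 0, 0, 0.08, 0, 1.6, -10, 0, 0, 0, 0.1, 0, 1.6, -10, 0, 0, 0, 0.1])

```text
time: 11.3
position: [0.6189, -0.0317, 0.1993]
tool_rot: [0.671, 0.742, -0.001, 0.001]
ft_force: [1.0, 0.3, -2.7]
grip_width: 0.0117
grip_force: 40.0
```

Emit:
send_rows(moves=[0, 0.4, -2.5, 0, 0, 0, 0.02, 0, 0.7, -5, 0, 0, 0, 0.04, 0, 0.8, -7, 0, 0, 0, 0.04, 0, 0.8, -8, 0, 0, 0, 0.04, 0, 0.8, -8, 0, 0, 0, 0.04])

```text
time: 11.72
position: [0.6258, -0.1085, 0.1995]
tool_rot: [0.655, 0.755, -0.001, -0.001]
ft_force: [0.0, 0.4, -3.1]
grip_width: 0.0114
grip_force: 40.0
```

Emit:
send_rows(moves=[0, 0, 0, -3, 0, 0, 0, 0, 0, 0, -5, 0, 0, 0, 0, 0, 0, -6, 0, 0, 0, 0, 0, 0, -6, 0, 0, 0, 0, 0, 0, -6, 0, 0, 0])

```text
time: 12.13
position: [0.6261, -0.1054, 0.1401]
tool_rot: [0.654, 0.756, -0.0, -0.001]
ft_force: [0.7, -0.6, -2.9]
grip_width: 0.0117
grip_force: 40.0
```

Run:
```python
from h import *
I,P,o=wrist(); R=Ro.from_quat(o['tool_rot']).as_matrix(); print(o['position'],'tool y',np.degrees(np.arctan2(R[1,1],R[0,1])),'tilt',R[:2,2],o['ft_force'],o['moment'])
for n in('scene','side'):
    c=cams.camera(n); np.save(f'{n}1.npy',c,allow_pickle=True)
    P=pts(c); z0=o['position'][2]-.0412
    Q=near(P,o['position'][:2],.13); S=biggest(Q[np.abs(Q[:,2]-z0-.017)<.006]); r=rect(S); print(n,'cover',len(S),r,np.median(S[:,2])-.017); 
a=np.load('scene1.npy',allow_pickle=True).item()['pixels'][180:330,230:430]; b=np.load('side1.npy',allow_pickle=True).item()['pixels'][220:370,250:450]
cv2.imwrite('pics/p1.png',cv2.resize(np.hstack([a,b]),(800,300),interpolation=cv2.INTER_CUBIC))
```

```text
[ 0.62607707 -0.10544835  0.14010117] tool y 8.301066003848133 tilt [-0.00143882  0.00089746] [ 0.69515872 -0.59394414 -2.88294667] [-0.08561566 -0.00403696 -0.03079902]
scene cover 1986 (array([ 626.6, -103.8]), array([103.3, 162.4]), 8.92) 0.09923162563957627
side cover 1809 (array([ 626.1, -113.7]), array([112.5, 154.8]), 8.91) 0.09936002602696169
```

View pics/p1.png

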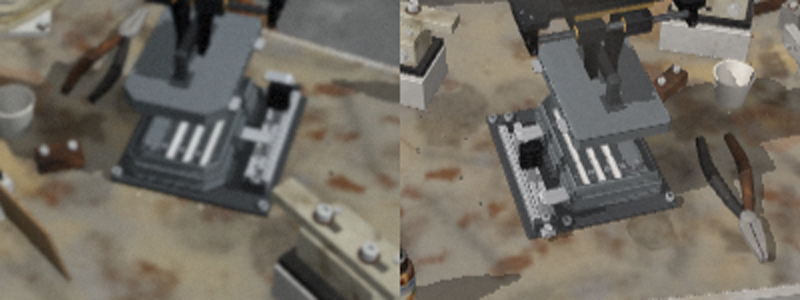

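The cover hangs level over the magazine, square to it, and the hooks are clear. I'm correcting 1 mm in y and lowering.

Emit:
send_rows(moves=[0, 0, -0.1, -2, 0, 0, 0, 0, 0, -0.1, -4, 0, 0, 0, 0, 0, -0.1, -5, 0, 0, 0, 0, 0, -0.1, -5.5, 0, 0, 0, 0, 0, -0.1, -5.5, 0, 0, 0])

```text
time: 12.7
position: [0.6261, -0.1075, 0.085]
tool_rot: [0.654, 0.756, -0.0, -0.001]
ft_force: [-0.7, 0.1, -3.7]
grip_width: 0.0116
grip_force: 40.0
```

Emit:
send_rows(moves=[0, 0, 0, -0.2, 0, 0, 0, 0, 0, 0, -0.4, 0, 0, 0, 0, 0, 0, -0.6, 0, 0, 0, 0, 0, 0, -0.8, 0, 0, 0, 0, 0, 0, -0.8, 0, 0, 0])

```text
time: 13.12
position: [0.6263, -0.1076, 0.0776]
tool_rot: [0.654, 0.756, -0.0, -0.0]
ft_force: [-0.2, 0.7, -2.9]
grip_width: 0.0117
grip_force: 40.0
```

Emit:
send_rows(moves=[0, 0, 0.05, -0.2, 0, 0, 0, 0, 0, 0.05, -0.4, 0, 0, 0, 0, 0, 0.05, -0.5, 0, 0, 0, 0, 0, 0.05, -0.5, 0, 0, 0])

```text
time: 13.45
position: [0.6261, -0.107, 0.0722]
tool_rot: [0.654, 0.756, -0.0, -0.0]
ft_force: [0.6, 0.7, -3.8]
grip_width: 0.0113
grip_force: 40.0
```

Emit:
send_rows(moves=[0, 0, 0, -0.2, 0, 0, 0, 0, 0, 0, -0.4, 0, 0, 0, 0, 0, 0, -0.5, 0, 0, 0, 0, 0, 0, -0.5, 0, 0, 0])

```text
time: 13.78
position: [0.6261, -0.1071, 0.0671]
tool_rot: [0.654, 0.756, -0.0, -0.0]
ft_force: [1.2, 0.1, -3.8]
grip_width: 0.0118
grip_force: 40.0
```

Emit:
send_rows(moves=[0, 0, 0, -0.1, 0, 0, 0, 0, 0, 0, -0.1, 0, 0, 0, 0, 0, 0, -0.1, 0, 0, 0])

```text
time: 14.03
position: [0.6265, -0.1072, 0.0668]
tool_rot: [0.654, 0.756, 0.0, 0.0]
ft_force: [-0.7, 0.4, -1.0]
grip_width: 0.0113
grip_force: 40.0
```

It's seated: the weight is coming off the wrist at the expected height. Releasing.

Emit:
send_rows(moves=[0.6, 0, 0, 0, 0, 0, 0, 0.6, 0, 0, 0, 0, 0, 0, 0.6, 0, 0, 0, 0, 0, 0, 0.6, 0, 0, 0, 0, 0, 0, 0.6, 0, 0, 0, 0, 0, 0])

```text
time: 14.45
position: [0.6267, -0.1072, 0.0668]
tool_rot: [0.654, 0.756, 0.0, 0.0]
ft_force: [0.5, -0.6, -0.8]
grip_width: 0.0369
grip_force: 0.0
```

Emit:
send_rows(moves=[0.6, 0, 0, 1, 0, 0, 0, 0.6, 0, 0, 3, 0, 0, 0, 0.6, 0, 0, 6, 0, 0, 0, 0.6, 0, 0, 10, 0, 0, 0, 0.6, 0, 0, 14, 0, 0, 0])

```text
time: 14.87
position: [0.6256, -0.1069, 0.2079]
tool_rot: [0.654, 0.756, -0.0, -0.001]
ft_force: [1.6, -0.3, -0.1]
grip_width: 0.0516
grip_force: 0.0
```

Emit:
send_rows(moves=[1, -1.6, -0.6, 0, 0, 0, 0.12, 1, -3.2, -1.2, 0, 0, 0, 0.24, 1, -4.8, -1.8, 0, 0, 0, 0.36, 1, -6.4, -2.4, 0, 0, 0, 0.48, 1, -8, -3, 0, 0, 0, 0.6])

```text
time: 15.28
position: [0.5457, -0.1373, 0.2076]
tool_rot: [0.399, 0.917, -0.0, 0.001]
ft_force: [0.2, 1.1, 0.3]
grip_width: 0.0777
grip_force: 0.0
```

Run:
```python
from h import *
o=monitor.get_obs(); R=Ro.from_quat(o['tool_rot']).as_matrix(); print(o['position'],'tool y',np.degrees(np.arctan2(R[1,1],R[0,1])),o['q'])
I=[]
for n in('scene','side'):
    c=cams.camera(n); P=pts(c); Q=near(P,(.626,-.107),.12); S=biggest(Q[np.abs(Q[:,2]-.043)<.0045]); r=rect(S)
    L=loc(S,(.626,-.107),8.2); L=L[np.abs(L[:,0])<.045]; A=np.c_[L[:,:2],np.ones(len(L))]; print(n,'cover',r,np.median(S[:,2]),'slope',np.linalg.lstsq(A,L[:,2],rcond=None)[0])
    I.append(c['pixels'][180:330,230:430] if n=='scene' else c['pixels'][220:370,250:450])
cv2.imwrite('pics/p2.png',cv2.resize(np.hstack(I),(800,300),interpolation=cv2.INTER_CUBIC))
```

```text
[ 0.54572757 -0.13728298  0.20758417] tool y 42.98379011318295 [-4.45000884e-01  4.79694340e-01  1.62226709e+00  5.36921368e-07
  1.03835262e+00 -1.19520954e+00]
scene cover (array([ 608.4, -108.3]), array([139.8, 160.6]), 9.16) 0.041891538096702804 slope [ 0.00175949 -0.00081198  0.04208417]
side cover (array([ 612.4, -117.7]), array([136.9, 169.1]), 8.05) 0.04140992784498658 slope [-0.00030595 -0.00177171  0.04156736]
```

View pics/p2.png

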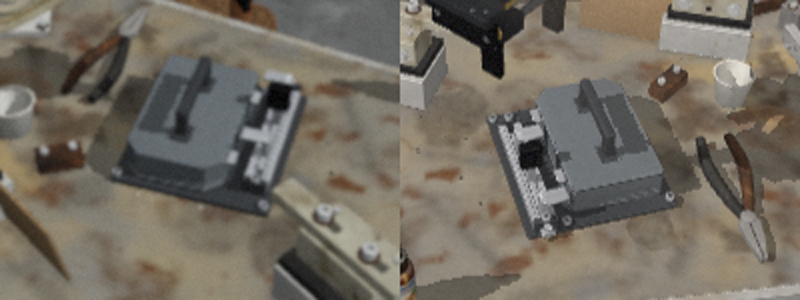

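The cover sits flat and square in both views. I'm returning to the lock grip.

Emit:
send_rows(moves=[1, 0, -0.5, 0, 0, 0, 0.12, 1, 0, -1, 0, 0, 0, 0.24, 1, 0, -1.5, 0, 0, 0, 0.36, 1, 0, -1.5, 0, 0, 0, 0.48, 1, 0, -1.5, 0, 0, 0, 0.6])

```text
time: 15.8
position: [0.5475, -0.1524, 0.2072]
tool_rot: [0.112, 0.994, -0.0, 0.001]
ft_force: [-0.3, 0.1, -0.8]
grip_width: 0.087
grip_force: 0.0
```

Emit:
send_rows(moves=[1, 0, 0, 0, 0, 0, 0.12, 1, 0, 0, 0, 0, 0, 0.24, 1, 0, 0, 0, 0, 0, 0.36, 1, 0, 0, 0, 0, 0, 0.36, 1, 0, 0, 0, 0, 0, 0.36])

```text
time: 16.22
position: [0.5472, -0.152, 0.207]
tool_rot: [-0.064, 0.998, -0.0, 0.001]
ft_force: [-0.4, 0.2, 0.9]
grip_width: 0.087
grip_force: 0.0
```

Emit:
send_rows(moves=[1, -0.15, 0, -3.5, 0, 0, 0.015, 1, -0.15, 0, -7, 0, 0, 0.015, 1, -0.15, 0, -10.5, 0, 0, 0.015, 0.8, -0.15, 0, -14, 0, 0, 0.015, 0.6, -0.15, 0, -14.4, 0, 0, 0.015])

```text
time: 16.63
position: [0.5416, -0.1503, 0.0573]
tool_rot: [-0.072, 0.997, 0.003, -0.005]
ft_force: [-1.1, 1.1, 0.4]
grip_width: 0.0798
grip_force: 0.0
```

Emit:
send_rows(moves=[0.0, 0, 0, 0, 0, 0, 0, 0.0, 0, 0, 0, 0, 0, 0, 0.0, 0, 0, 0, 0, 0, 0, 0, 0, 0, 0, 0, 0, 0, 0, 0, 0, 0, 0, 0, 0], grip_force=20)

```text
time: 17.05
position: [0.5461, -0.1527, 0.0646]
tool_rot: [-0.074, 0.997, -0.001, 0.002]
ft_force: [-0.4, 0.5, -0.1]
grip_width: 0.0483
grip_force: 0.0
```

Emit:
send_rows(moves=[0.0, 0, 0, 0, 0, 0, 0, 0.0, 0, 0, 0, 0, 0, 0, 0.0, 0, 0, 0, 0, 0, 0, 0, 0, 0, 0, 0, 0, 0, 0, 0, 0, 0, 0, 0, 0])

```text
time: 17.47
position: [0.5448, -0.1521, 0.0626]
tool_rot: [-0.074, 0.997, 0.0, -0.0]
ft_force: [0.2, -0.8, -0.2]
grip_width: 0.0153
grip_force: 0.0
```

Now I'll slide +y (about 32 mm), smaller steps near the end.

Emit:
send_rows(moves=[0, 0, 0, 0, 0, 0, 0, 0, -0.07, 0.5, 0, 0, 0, 0, 0, -0.14, 1.0, 0, 0, 0, 0, 0, -0.21, 1.5, 0, 0, 0, 0, 0, -0.21, 1.5, 0, 0, 0, 0])

```text
time: 17.88
position: [0.5426, -0.1363, 0.0626]
tool_rot: [-0.074, 0.997, 0.0, -0.0]
ft_force: [-0.5, -1.0, 0.4]
grip_width: 0.0137
grip_force: 20.0
```

Emit:
send_rows(moves=[0, -0.07, 0.5, 0, 0, 0, 0, 0, -0.14, 1.0, 0, 0, 0, 0, 0, -0.19, 1.3, 0, 0, 0, 0, 0, -0.19, 1.3, 0, 0, 0, 0])

```text
time: 18.22
position: [0.5407, -0.1231, 0.0626]
tool_rot: [-0.074, 0.997, 0.0, -0.0]
ft_force: [-1.2, -1.6, 2.1]
grip_width: 0.0138
grip_force: 20.0
```

Emit:
send_rows(moves=[0, -0.03, 0.2, 0, 0, 0, 0, 0, -0.06, 0.4, 0, 0, 0, 0, 0, -0.06, 0.4, 0, 0, 0, 0, 0, -0.06, 0.4, 0, 0, 0, 0])

```text
time: 18.55
position: [0.5402, -0.12, 0.0626]
tool_rot: [-0.074, 0.997, 0.0, -0.0]
ft_force: [-1.2, -3.4, 1.4]
grip_width: 0.014
grip_force: 20.0
```

Emit:
send_rows(moves=[0, -0.02, 0.15, 0, 0, 0, 0, 0, -0.04, 0.25, 0, 0, 0, 0, 0, -0.04, 0.25, 0, 0, 0, 0])

```text
time: 18.8
position: [0.5403, -0.1198, 0.0626]
tool_rot: [-0.075, 0.997, -0.002, 0.0]
ft_force: [-3.8, -10.6, -0.2]
grip_width: 0.014
grip_force: 20.0
```

It travelled the full stroke and hit the stop. Releasing.

Emit:
send_rows(moves=[0.6, 0.03, -0.25, 0, 0, 0, 0, 0.6, 0.03, -0.25, 0, 0, 0, 0, 0.6, 0.03, -0.25, 0, 0, 0, 0, 0.6, 0.03, -0.25, 0, 0, 0, 0, 0.6, 0.03, -0.25, 0, 0, 0, 0])

```text
time: 19.22
position: [0.5401, -0.1195, 0.0624]
tool_rot: [-0.074, 0.997, 0.0, -0.0]
ft_force: [0.6, -1.2, 0.7]
grip_width: 0.0391
grip_force: 0.0
```

Emit:
send_rows(moves=[0.6, 0, 0, 2, 0, 0, 0, 0.6, 0, 0, 5, 0, 0, 0, 0.6, 0, 0, 9, 0, 0, 0, 0.6, 0, 0, 13, 0, 0, 0, 0.6, 0, 0, 17, 0, 0, 0])

```text
time: 19.63
position: [0.5396, -0.1194, 0.234]
tool_rot: [-0.074, 0.997, 0.001, -0.0]
ft_force: [0.5, -0.2, 0.1]
grip_width: 0.0519
grip_force: 0.0
```

Emit:
send_rows(moves=[0.6, 4, 1, 0.5, 0, 0, 0, 0.6, 8, 2, 1, 0, 0, 0, 0.6, 11, 2, 1.5, 0, 0, 0, 0.6, 14, 2, 1.5, 0, 0, 0, 0.6, 14, 2, 1.5, 0, 0, 0])

```text
time: 20.05
position: [0.6856, -0.0996, 0.2477]
tool_rot: [-0.075, 0.997, -0.001, 0.003]
ft_force: [0.1, -0.6, -0.4]
grip_width: 0.0523
grip_force: 0.0
```

Emit:
send_rows(moves=[0.6, 0, 0, 0, 0, 0, 0, 0.6, 0, 0, 0, 0, 0, 0, 0.6, 0, 0, 0, 0, 0, 0])

```text
time: 20.3
position: [0.6787, -0.0997, 0.247]
tool_rot: [-0.074, 0.997, 0.0, -0.001]
ft_force: [-0.1, -0.1, 0.7]
grip_width: 0.0524
grip_force: 0.0
```

Run:
```python
from h import *
I,P,o=wrist(); print(o['position'],o['ft_force']); cv2.imwrite('pics/w4.png',I)
P=P[np.isfinite(P).all(-1)]; Q=near(P,(.626,-.107),.12); S=Q[np.abs(Q[:,2]-.043)<.004]; S=biggest(S[loc(S,(.6263,-.1071),8.15)[:,0]>-.056]); print('cover',rect(S),np.median(S[:,2]))
L=loc(P,(.6263,-.1071),8.15); g=L[(np.abs(L[:,0]+.084)<.03)&(np.abs(L[:,1])<.06)&(L[:,2]>.055)&(L[:,2]<.078)]; print('grip',np.percentile(g,[2,98],axis=0).round(4).tolist())
```

```text
[ 0.67867256 -0.09974266  0.24701484] [-0.08434175 -0.12989938  0.71465641]
cover (array([ 626.5, -107.7]), array([104.4, 159.8]), 8.33) 0.04332442958790167
grip [[-0.0951, -0.0076, 0.059], [-0.0722, 0.0072, 0.0738]]
```

View pics/w4.png

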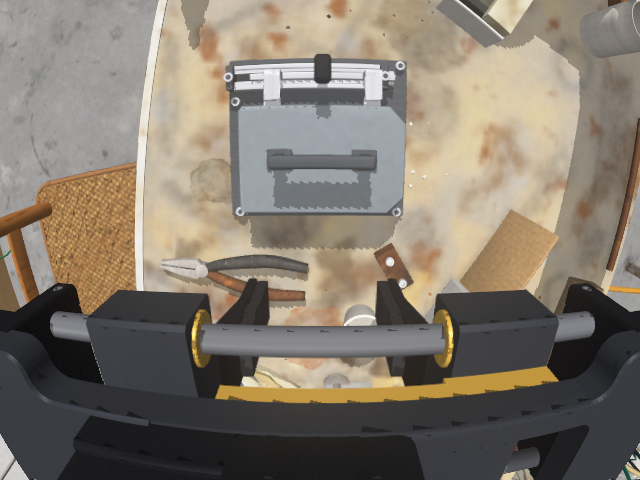

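The wrist view shows the cover seated at (626.5, −107.7) with its top at 43 mm. The grip at (322,68) is centred at local y ≈ 0, so the lock is fully home, and the hooks at (272,86) and (373,86) are over the lugs.

```bash
python3 -c "
from rig import workorder; print(workorder.hand_in())"
```

```text
the job is handed in; nothing more can be done
None
```

I slid the lock open, set the cover down with its cut corners matched, released it, slid the lock home to its stop, and handed the job in at about 20 s; the hand-in gave no verdict, but the last wrist picture showed the cover seated and both hooks over the lugs.

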